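Set up the water bath and hold the hob knob pressed in

TASK

Set up the water bath on the little gas hob: first stand the tall copper insert upright on the floor of the saucepan, which stays on its burner, and let go of it. Then fit the loose black control knob to the bare brass D-shaft: turn it so that the flat of its bore (on the side of its white pointer) matches the shaft's flat, and push it fully home on the shaft. Keep pressing the knob well in against its spring and finish like that, still holding it down; leave the small mug, the kitchen timer and the salt shaker where they are.

Things in the scene. Friction and masses are not known exactly. Their poses are not given: they have to be found in the camera images.
- insert: tall straight round copper beaker, open at the top, 52 mm across, 85 mm high, wall 3 mm, about 0.15 kg; it stands upright on the worktop to the left of the hob. Origin: centre of its underside; z up its axis.
- saucepan: round steel saucepan on the hob's pan support, 120 mm outside and 114 mm inside, 42 mm high, inner floor 5 mm above its underside, about 0.7 kg, loose, with a black handle that runs 0.19 m out from its axis along its own x (away from the robot). Origin: centre of its underside; z up.
- burner (a point): point on the burner's axis at the top of the pan support (48 mm above the worktop), where the saucepan stands; axes of the hob. The hob is a fixed black-topped steel box 190 mm (x) by 320 mm (y), deck at 35 mm; the bare shaft stands about 185 mm from the burner along -y.
- knob: loose black control knob, 41 mm in diameter, 48 mm high, about 0.05 kg, standing upright (bore down) on the worktop to the right of the hob. Its round body is 24.5 mm high; on it stands a bar grip 14 mm thick (along y), 40 mm long (along x), up to 48 mm. A white pointer line marks the +x end of the bar (top and end face). Origin: centre of its underside; z up.
- knob_socket (a point): centre of the roof of the knob's bore, 20 mm above its underside; axes of the knob. The D-shaped bore, open below, is 20 mm deep, 16 mm in diameter, with its flat 3.5 mm from the axis on the +x (pointer) side: about 1 mm wider all round than the shaft. This point meets the shaft's tip when the knob is fully home.
- knob_mark (a point): outer end of the white pointer line on top of the knob, 20 mm from its axis along the knob's +x, 48 mm above its underside.
- shaft_tip (a point): centre of the top of the upright brass D-shaft, about 71 mm above the worktop at rest, 30 mm out of its aluminium bezel (38 mm across). It is 14 mm in diameter, with a flat 2.5 mm from the axis on its +x side (x points from the axis out through the flat, over a red dot on the bezel), tip chamfered; it does not turn. z up. The knob fits only with its x along it, within about 8 degrees.
- shaft (a joint): how far the D-shaft is pressed down into the hob, in m: 0 at rest, 0.008 at its stop; a spring pushes it back with about 6 N at the start and 12 N at the stop.
- mug: small white mug with dark green spots, 55 mm high, bystander at the front right. Origin: centre of its underside.
- timer: round kitchen timer, red top on white base, 62 mm across, 53 mm high, bystander right behind. Origin: centre of its underside.
- salt: salt shaker, glass with a grey cap, 44 mm across, 90 mm high, bystander at the right. Origin: centre of its underside.

How it is judged:
By the outcome, as a careful person would: the job done as asked, in the order asked, and still so for the second after the job is handed in, while the arm keeps its last pose, push and grip.
It also fails if it takes over 51 s, if anything falls off the work surface, if the arm or the gripper's body presses on something with over 40 N, if the wrist force passes 120 N, or if a joint passes its speed limit or range.

ROBOT

A 7-joint arm with a two-finger parallel gripper is mounted at the origin on a cart in front of the work surface, level with it; the furniture and walls round the work are solid. World frame = base frame: x ahead of the robot, y to its left, z up, the work surface at z = 0. Lengths are in m, angles in degrees, forces in N, time in s.
With the tool pointing down it reaches from about 0.425 to 0.875 m from the base axis. Payload 4.7 kg.
Tool frame: the origin (TCP) lies between the finger pads; the fingertips stand 11 mm ahead of it and the grasp point (between the pads) lies 8 mm behind it (env.tcp_to_tips is the distance from the TCP to the fingertips, in m); z points along the fingers, y is the line along which they close (so a half turn about z gives the same grasp; the last joint's range is limited). The gripper opens to 87 mm and grips with 3 to 60 N. Pads are 19 mm wide; open, the fingers measure 117 mm over their backs; the gripper's body (75 mm by 190 mm) begins 51 mm behind the grasp point.
Start: joints at [-64.681, 18.392, -4.016, 83.108, 1.295, 78.541, -3.26], TCP at [0.27, 0.591, 0.197] pointing down, gripper open.
Joint ranges: [-163.93, 163.93], [-17.29, 119.83], [-79.2, 71.16], [3.27, 140.29], [-89.18, 269.18], [5.43, 117.66], [-154.24, 154.24]. Speed limits (degrees/s): [147.25, 147.25, 180, 180, 180, 180, 180].

INTERFACE

Orientations are given as [roll, pitch, yaw] about the fixed x, y, z axes, in that order (R = Rz(yaw) Ry(pitch) Rx(roll)).
In Python, from cell import env, viewer gives the robot as it stands.
- The arm moves only by the tool step_arm, never from a script. Its arguments are lists of equal length, an entry for each row: "delta_pos": the shift along the tool's x, y, z in units of 0.2 m (1.0 is 0.2 m), a list of three; "rot": the turn, a rotation vector about the tool's x, y, z in units of 1.5 rad (1.0 is 1.5 rad), a list of three; "gripper": the gripper command: -1 is shut, 1 is fully open, values between are in proportion. A call has 1 to 20 rows; each row is the pose to reach, as a shift and turn from the pose commanded when the call began, along the tool's axes at that moment; what a row does not reach only later rows make up. A row lasts 1/8 s, in which the tool goes at most 62.5 mm and 10.7 degrees, less where a joint would pass 70% of its speed; a pose out of reach is approached as far as the arm can. A call with a number of a shift or a turn outside -1 to 1 is refused whole. A call with a gripper value outside its range is refused whole. The fingers move at their own pace and stop on an object; "squeeze" is the grip in N (left out, the last holds). Time passes only in rows, so rows that repeat a pose let the fingers close. It gives the time, the measured TCP pose, the force, the opening and the grip force at its end, in the units of the state.
- env.get_obs(): the state, without advancing time (a new reading comes with each control period).
- viewer.read_camera(name): name is "scene" or "top" or "wrist"; returns a dict with "img" (480x640x3 uint8, red, green, blue), "fx", "fy", "cx", "cy" (pixels), "dist" ([k1, k2, p1, p2, k3] as OpenCV has them; the pictures are not rectified), "pose" (4x4, takes a point from camera to world coordinates). Camera axes: x right, y down, z forward; pixel columns grow to the right and rows downward; lengths in m; the calibration is good to about 2 mm. A picture is of the moment at which its call begins. There is no depth.
- env.sign_off(): hands the job in; it is judged then, once.
The state is a dict: "time_s": time; "qpos": joint angles; "joint_velocities": joint speeds; "effort": joint torques, N m; "tool_pos": TCP position; "tool_rot": TCP orientation; "force": force on the tool from outside, world axes, zero at the start; "wrist_torque": the same for the moment, N m; "grip_width": finger opening in m; "grasp_force": force on a finger pad.
Only numpy, scipy, OpenCV 4.12 (cv2) and the standard library are available. Lean on these libraries where they do the work, as an engineer would, in place of code of your own. Each camera call takes 0.05 s, during which the arm holds its last target. There are 200 camera calls.

## Working session

There is one attempt and no reset: what is moved stays moved. The work goes in short steps, Python scripts to look and compute and a tool call to move; the robot and the scene stay as the last step left them, time stands still between calls to the robot, and variables do not carry over. Pictures are saved under pics/ and viewed, at most 10 in all, crops included, and the job is handed in when it is done.

Besides the shell and the picture viewer there is one more tool, called after "Request:" as name(argument=value, ...) on one line, values as JSON. step_arm: Moves the arm, as the interface text tells. Shifts and turns lie within -1 to 1; 1 stands for 0.2 m of shift or 1.5 rad of turn. Its arguments: {"type":"object","properties":{"delta_pos":{"type":"array"},"rot":{"type":"array"},"gripper":{"type":"array"},"squeeze":{"type":"number"}},"required":["delta_pos","rot","gripper"]}

```bash
mkdir -p pics; ls
cat > h.py <<'E'
import numpy as np, cv2
from scipy.spatial.transform import Rotation as R
from cell import env, viewer
def cam(n):
    c=viewer.read_camera(n); c['K']=np.array([[c['fx'],0,c['cx']],[0,c['fy'],c['cy']],[0,0,1.]]); c['D']=np.array(c['dist'],float); c['pose']=np.array(c['pose']); return c
def save(c,f,crop=None,s=1):
    im=c['img'][...,::-1]
    if crop: x0,y0,x1,y1=crop; im=im[y0:y1,x0:x1]
    cv2.imwrite(f,cv2.resize(im,None,fx=s,fy=s,interpolation=cv2.INTER_CUBIC))
def pz(c,uv,z):
    p=cv2.undistortPoints(np.array([[uv]],float),c['K'],c['D'])[0,0]
    d=c['pose'][:3,:3]@[p[0],p[1],1]; o=c['pose'][:3,3]; return o+d*(z-o[2])/d[2]
def proj(c,P):
    T=np.linalg.inv(c['pose']); r,_=cv2.Rodrigues(T[:3,:3])
    return cv2.projectPoints(np.array(P,float).reshape(-1,1,3),r,T[:3,3],c['K'],c['D'])[0][:,0]
E
python3 - <<'E'
from h import *
import pickle
cs={n:cam(n) for n in('top','scene')}
pickle.dump(cs,open('c0.pkl','wb'))
for n in cs: save(cs[n],f'pics/{n}0.png'); print(n,cs[n]['pose'].round(3).tolist(),cs[n]['fx'],cs[n]['D'])
o=env.get_obs(); print(o['tool_pos'],o['tool_rot'],o['grip_width'],o['force'],o['time_s'])
E
```

```text
pics
top [[0.242, -0.756, 0.608, -0.611], [-0.97, -0.198, 0.14, -0.349], [0.014, -0.624, -0.782, 1.5], [0.0, 0.0, 0.0, 1.0]] 600.1313173960189 [0.03865024 0.         0.         0.         0.        ]
scene [[0.625, -0.357, 0.694, -0.485], [-0.78, -0.257, 0.57, -0.893], [-0.025, -0.898, -0.439, 0.708], [0.0, 0.0, 0.0, 1.0]] 531.2929078615934 [-0.03924709  0.          0.          0.          0.        ]
[0.26948949 0.59089736 0.19565319] [-1.79899470e+02  6.47365749e-03  1.55492183e+02] 0.08697145586086708 [-0.24586399 -0.00845509  0.18116237] 0.1
```

View pics/top0.png

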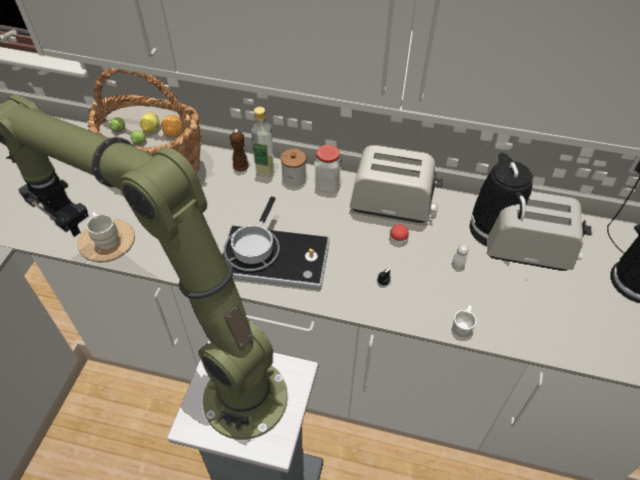

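View pics/scene0.png

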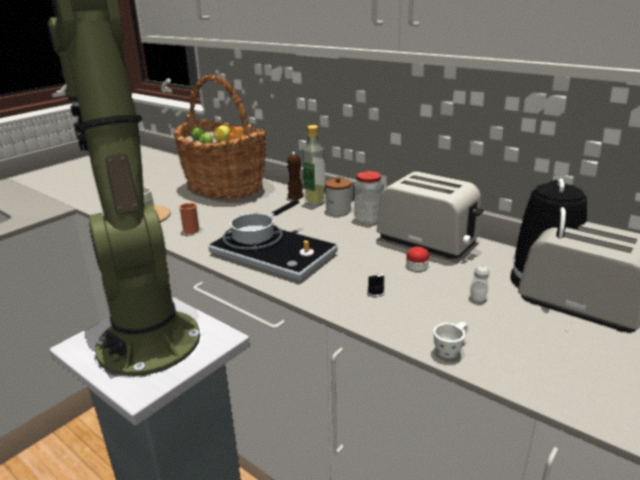

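The top view shows the pan at about (253,245), the shaft at (311,254) and the knob at (384,277). The arm hides the insert there, but the scene view shows it at (189,219). I'll enlarge crops of both.

Run:
```python
import pickle,cv2,numpy as np
cs=pickle.load(open('c0.pkl','rb'))
def cr(n,x,y,w,h,s): return cv2.resize(cs[n]['img'][y:y+h,x:x+w,::-1],None,fx=s,fy=s,interpolation=cv2.INTER_CUBIC)
a=cr('top',220,210,200,80,4); b=cr('scene',170,190,160,100,4)[:, :560]; c=cr('scene',360,265,40,50,6)
im=np.zeros((600,800,3),np.uint8); im[:320]=a; b=cr('scene',175,200,140,70,4); im[320:600,:560]=b; k=cr('scene',360,265,40,46,6); im[320:596,560:800]=k
cv2.imwrite('pics/c1.png',im)
```

```text
(no output)
```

View pics/c1.png

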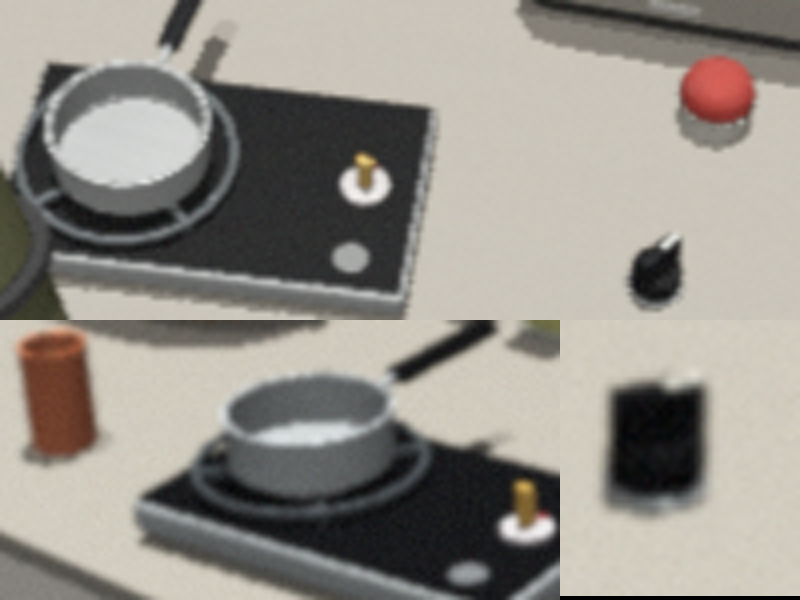

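Run:
```python
from h import *
import pickle
cs=pickle.load(open('c0.pkl','rb'))
for l,n,uv,z in [('ins top','scene',(188.5,206.5),.085),('ins base','scene',(191,230.5),0),('pan','top',(251.9,236.8),.09),('pan','scene',(252.2,220.5),.09),('tip','top',(311.5,250),.071),('tip','scene',(306.5,241.7),.071),('bez','top',(311.2,256.5),.041),('bez','scene',(306.2,251.7),.041),('knobbody','top',(384,278),.02),('mark','top',(389.3,269.5),.048),('mark','scene',(381.5,275),.048),('kn','scene',(376.2,293.3),0),
('hob FL','top',(233.5,274),.035),('hob FR','top',(320,284),.035),('BR','top',(328,237),.035),('BL','top',(232,226),.035),('handle','top',(270,198),.08)]:
    p=pz(cs[n],uv,z); print(l,n,p.round(4))
```

```text
ins top scene [0.4205 0.3692 0.085 ]
ins base scene [0.4233 0.3782 0.    ]
pan top [0.4617 0.1271 0.09  ]
pan scene [0.4535 0.1257 0.09  ]
tip top [ 0.4725 -0.0569  0.071 ]
tip scene [ 0.47   -0.0605  0.071 ]
bez top [ 0.4705 -0.0563  0.041 ]
bez scene [ 0.4686 -0.0592  0.041 ]
knobbody top [ 0.4624 -0.2864  0.02  ]
mark top [ 0.477  -0.2973  0.048 ]
mark scene [ 0.4734 -0.2957  0.048 ]
kn scene [ 0.4603 -0.2901  0.    ]
hob FL top [0.3523 0.1533 0.035 ]
hob FR top [ 0.3821 -0.1068  0.035 ]
BR top [ 0.5634 -0.0866  0.035 ]
BL top [0.5299 0.221  0.035 ]
handle top [0.638  0.1251 0.08  ]
```

```bash
cat >> h.py <<'E'
def go(p,yaw):
    o=env.get_obs(); A=R.from_euler('xyz',o['tool_rot'],degrees=True); B=R.from_euler('xyz',[180,0,yaw],degrees=True)
    print('at',np.round(o['tool_pos'],4),np.round(o['tool_rot'],2),'F',np.round(o['force'],1),'w',round(o['grip_width'],4),'t',o['time_s'])
    print('dp',(A.inv().apply(np.array(p)-o['tool_pos'])/.2).round(4).tolist(),'rot',((A.inv()*B).as_rotvec()/1.5).round(4).tolist())
E
python3 - <<'E'
from h import *
go([.422,.374,.2],155.5)
c=cam('wrist'); T=np.eye(4); o=env.get_obs(); T[:3,:3]=R.from_euler('xyz',o['tool_rot'],degrees=True).as_matrix(); T[:3,3]=o['tool_pos']
print((np.linalg.inv(T)@c['pose']).round(3),c['fx'])
E
```

```text
at [0.2695 0.5909 0.1957] [-1.7990e+02  1.0000e-02  1.5549e+02] F [-0.2 -0.   0.2] w 0.087 t 0.1
dp [-1.1437, -0.6705, -0.0204] rot [-0.0012, 0.0001, -0.0001]
[[ 0.001 -0.968 -0.252  0.069]
 [ 1.     0.001 -0.001 -0.001]
 [ 0.001 -0.252  0.968 -0.189]
 [ 0.     0.     0.     1.   ]] 376.0213130396378
```

Request:
step_arm(delta_pos=[[-0.3, -0.18, -0.02], [-0.6, -0.36, -0.02], [-0.9, -0.54, -0.02], [-1.0, -0.6, -0.02], [-1.0, -0.6, -0.02], [-1.0, -0.6, -0.02]], rot=[[0, 0, 0], [0, 0, 0], [0, 0, 0], [0, 0, 0], [0, 0, 0], [0, 0, 0]], gripper=[1, 1, 1, 1, 1, 1])

```text
time_s: 0.9
tool_pos: [0.4012, 0.3999, 0.2005]
tool_rot: [180.0, -0.1, 155.5]
force: [-0.7, 0.8, -0.8]
grip_width: 0.0871
grasp_force: 0.0
```

Run:
```python
from h import *
import pickle
c=cam('wrist'); pickle.dump(c,open('w1.pkl','wb')); save(c,'pics/w1.png')
hsv=cv2.cvtColor(c['img'],cv2.COLOR_RGB2HSV); m=((hsv[...,0]<14)&(hsv[...,1]>120)&(hsv[...,2]>40)).astype(np.uint8)
n,l,s,ce=cv2.connectedComponentsWithStats(m); i=1+s[1:,4].argmax(); print(s[i],ce[i])
print(proj(c,[[.422,.374,.085],[.422,.374,0],[.457,.126,.09]]))
go([.422,.374,.2],155.5)
```

```text
[ 272  216   62   76 3506] [303.15288078 255.48773531]
[[297.32811406 264.47799715]
 [300.80305985 239.83094258]
 [ 77.19379449 400.11980352]]
at [0.4007 0.4005 0.2005] [ 1.7999e+02 -5.0000e-02  1.5561e+02] F [-0.1  0.5  0.3] w 0.0868 t 0.95
dp [-0.1518, -0.0768, 0.0023] rot [0.0001, -0.0006, 0.0012]
```

View pics/w1.png

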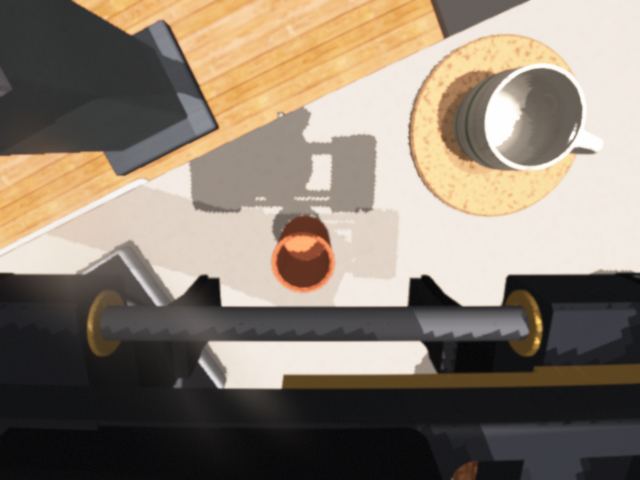

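The rim ellipse spans x 272–334 and y about 232–292, so its centre is about (303,262).

Run:
```python
from h import *
import pickle
c=pickle.load(open('w1.pkl','rb'))
p=pz(c,(303,262),.085); print(p, np.linalg.norm(pz(c,(272,262),.085)-pz(c,(334,262),.085)))
go([p[0],p[1],.059],155.6)
```

```text
[0.42199199 0.37931625 0.085     ] 0.05259851186534902
at [0.4007 0.4005 0.2005] [ 1.7999e+02 -5.0000e-02  1.5561e+02] F [-0.1  0.5  0.3] w 0.0868 t 0.95
dp [-0.1414, -0.0527, 0.7074] rot [0.0001, -0.0006, 0.0001]
```

Request:
step_arm(delta_pos=[[-0.14, -0.053, 0.1], [-0.141, -0.053, 0.4], [-0.141, -0.053, 0.65], [-0.141, -0.053, 0.707], [-0.141, -0.053, 0.707], [-0.141, -0.053, 0.707], [-0.141, -0.053, 0.707], [-0.141, -0.053, 0.707], [-0.141, -0.053, 0.707], [-0.141, -0.053, 0.707]], rot=[[0, 0, 0], [0, 0, 0], [0, 0, 0], [0, 0, 0], [0, 0, 0], [0, 0, 0], [0, 0, 0], [0, 0, 0], [0, 0, 0], [0, 0, 0]], gripper=[1, 1, 1, 1, 1, -0.1, -0.1, -0.1, -0.1, -0.1], squeeze=15)

```text
time_s: 2.2
tool_pos: [0.4238, 0.3789, 0.06]
tool_rot: [179.9, 0.0, 155.5]
force: [0.3, 0.6, 2.8]
grip_width: 0.0455
grasp_force: 1.3
```

Run:
```python
from h import *
print(env.get_obs()['grasp_force']); go([.422,.379,.18],155.6)
```

```text
1.2670745607465506
at [0.4238 0.3789 0.06  ] [1.7986e+02 3.0000e-02 1.5548e+02] F [0.3 0.6 2.8] w 0.0455 t 2.2
dp [0.0081, -0.0016, -0.6001] rot [0.0017, 0.0004, -0.0013]
```

Run:
```python
from h import *
c=cam('wrist'); s=cam('scene')
im=np.zeros((480,800,3),np.uint8); im[:,:480]=cv2.resize(c['img'][200:480,160:480,::-1],(480,420)).repeat(1,0)[:480] if 0 else 0
a=cv2.resize(c['img'][180:420,180:430,::-1],(500,480)); b=cv2.resize(s['img'][160:260,150:250,::-1],(300,300))
im[:,:500]=a; im[:300,500:]=b; cv2.imwrite('pics/g1.png',im)
```

```text
(no output)
```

View pics/g1.png

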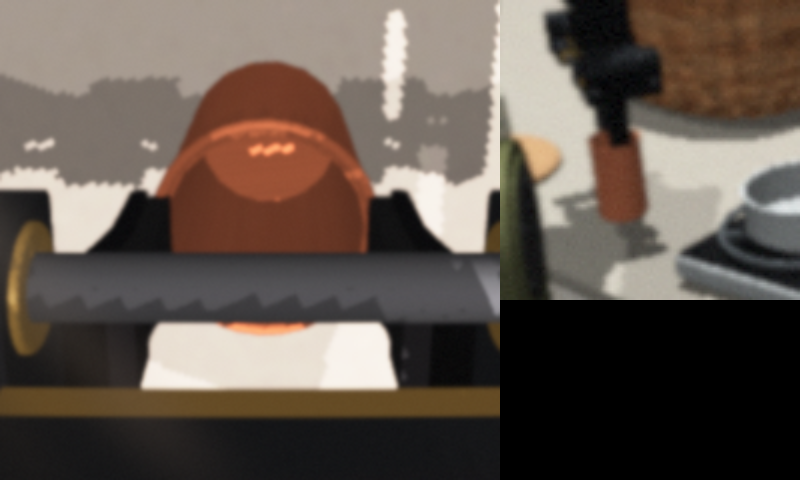

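Fingers straddle the copper insert and it stands upright. Its rim is centred at about (313,293) px. I'll check the centring, because the reported width of 45.5 mm is below 52 mm.

Run:
```python
from h import *
c=cam('wrist'); print(pz(c,(313,292.5),.085), proj(c,[[.422,.379,.085]]))
print(np.linalg.norm(pz(c,(259,285),.085)-pz(c,(367.5,285),.085)))
go([.422,.379,.18],155.6); print(env.get_obs()['grasp_force'])
```

```text
[0.42164172 0.37933212 0.085     ] [[312.67211763 293.42311865]]
0.05052873049917999
at [0.4242 0.3797 0.0606] [1.7976e+02 6.0000e-02 1.5550e+02] F [0.4 2.4 4.2] w 0.0405 t 2.35
dp [0.0082, -0.0052, -0.597] rot [0.0028, 0.0007, -0.0011]
2.374987956136465
```

Request:
step_arm(delta_pos=[[0, 0, 0], [0, 0, 0], [0, 0, 0]], rot=[[0, 0, 0], [0, 0, 0], [0, 0, 0]], gripper=[-0.2, -0.3, -0.3], squeeze=15)

```text
time_s: 2.72
tool_pos: [0.4251, 0.3811, 0.0619]
tool_rot: [179.6, 0.1, 155.5]
force: [1.3, 3.6, 9.1]
grip_width: 0.0316
grasp_force: 4.0
```

Run:
```python
from h import *
c=cam('wrist'); s=cam('scene')
im=np.zeros((480,800,3),np.uint8)
a=cv2.resize(c['img'][240:400,220:400,::-1],(400,356)); b=cv2.resize(s['img'][160:250,160:230,::-1],(373,480),interpolation=cv2.INTER_CUBIC)
im[:356,:400]=a; im[:,420:793]=b; cv2.imwrite('pics/g2.png',im)
o=env.get_obs()
def P(x,y,z): 
    A=R.from_euler('xyz',o['tool_rot'],degrees=True); return o['tool_pos']+A.apply([x,y,z])
pts=[P(0,-.026,.011),P(0,.026,.011),P(0,0,.011),P(0,0,-.026)]
print('scene',((proj(s,pts)-[160,160])*5.33+[420,0]).round().tolist(),'wrist',((proj(c,pts)-[220,240])*2.22).round().tolist())
```

```text
scene [[584.0, 311.0], [562.0, 279.0], [573.0, 295.0], [565.0, 236.0]] wrist [[109.0, 71.0], [315.0, 71.0], [212.0, 71.0], [212.0, 129.0]]
```

View pics/g2.png

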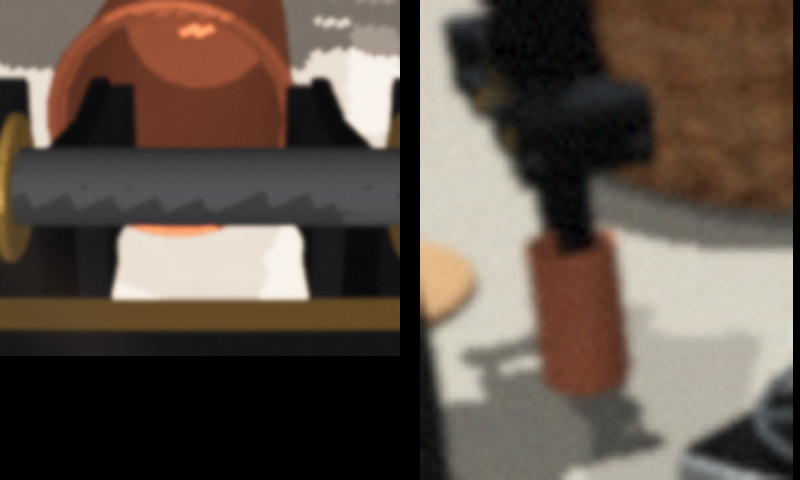

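Run:
```python
from h import *
print(env.tcp_to_tips,[a for a in dir(env) if a[0]!='_']); o=env.get_obs(); print(o['grip_width'],o['force'],o['grasp_force'],o['wrist_torque'],o['tool_pos'])
```

```text
0.011 ['PlanningError', 'get_obs', 'sign_off', 'tcp_to_tips']
0.03106000307013522 [2.42358021 4.77052703 9.08502884] 4.055629335343838 [ 1.0434842  -0.46817843 -0.0089758 ] [0.42518765 0.38111731 0.06192678]
```

Request:
step_arm(delta_pos=[[0, 0, -0.2], [0, 0, -0.5], [0, 0, -0.65], [0, 0, -0.65], [0, 0, -0.65]], rot=[[0, 0, 0], [0, 0, 0], [0, 0, 0], [0, 0, 0], [0, 0, 0]], gripper=[-0.2, -0.2, -0.2, 1, 1])

```text
time_s: 3.45
tool_pos: [0.4224, 0.3769, 0.1877]
tool_rot: [-179.8, -0.0, 155.5]
force: [-0.5, -0.4, -0.4]
grip_width: 0.0477
grasp_force: 0.0
```

Run:
```python
from h import *
import pickle
c=cam('wrist'); s=cam('scene'); pickle.dump((c,s),open('g3.pkl','wb'))
im=np.zeros((480,800,3),np.uint8)
a=cv2.resize(c['img'][140:400,190:440,::-1],(461,480)); b=cv2.resize(s['img'][130:250,150:230,::-1],(320,480),interpolation=cv2.INTER_CUBIC)
im[:,:461]=a; im[:,470:790]=b; cv2.imwrite('pics/g3.png',im)
o=env.get_obs(); print(o)
```

```text
{'time_s': 3.55, 'qpos': array([-48.3329846 ,   8.57922954,   4.31131453,  96.16587644,
        -0.6510762 ,  75.50162529,  21.58175886]), 'joint_velocities': array([ 0.01889558,  0.05147022, -0.03121075, -0.24273743, -0.07733123,
        0.04561197, -0.00081801]), 'effort': array([ 2.32572632e-02, -3.96385324e+01,  5.24900537e-01, -3.11647940e+01,
       -3.84044938e-02,  7.67632853e-02,  2.39523770e-04]), 'tool_pos': array([0.4221907 , 0.37687518, 0.18721975]), 'tool_rot': array([-1.79788960e+02, -6.96605241e-02,  1.55485893e+02]), 'force': array([ 0.20222555, -0.33313606, -0.44570376]), 'wrist_torque': array([-0.03092483,  0.0055121 ,  0.04168174]), 'grasp_force': 0.0, 'grip_width': 0.054789412116415005}
```

View pics/g3.png

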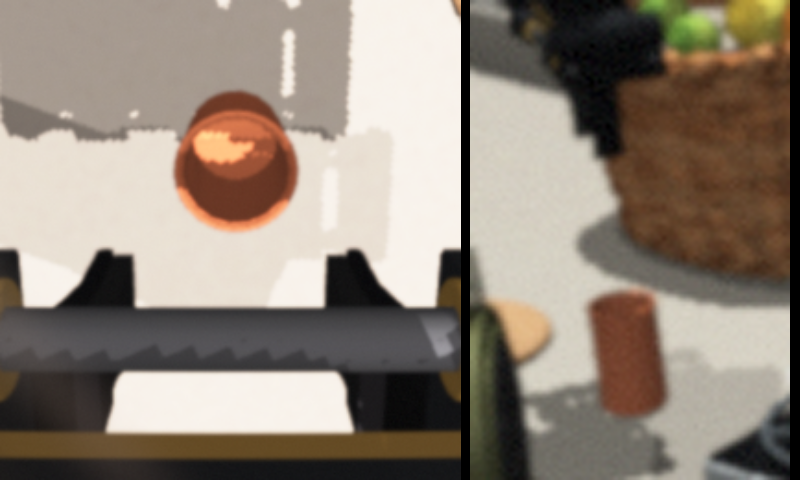

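The insert stands upright, with its rim centre at about (318.5,232) px. I'll compare that with where the fingertips project.

Run:
```python
from h import *
import pickle
c,s=pickle.load(open('g3.pkl','rb'))
p=pz(c,(318.5,232.2),.085); print('rim',p)
print('width',np.linalg.norm(pz(c,(190+175/1.844,232),.085)-pz(c,(190+298/1.844,232),.085)))
for uv,l in (((150+(605-470)/4,130+150/4),'finger tip scene'),((150+(625-470)/4,130+300/4),'rim scene')): print(l,uv)
print('rim scene@.085',pz(s,(188.7,206),.085),'base',pz(s,(191,231),0))
A=R.from_euler('xyz',[-179.789,-.07,155.486],degrees=True); t=np.array([.4222,.3769,.1872])
P=[t+A.apply(q) for q in ([0,0,.011],[0,-.027,.011],[0,.027,.011],[0,0,0])]
print(((proj(c,P)-[190,140])*1.844).round(),((proj(s,P)-[150,130])*4+[470,0]).round())
```

```text
rim [0.4220361  0.37979027 0.085     ]
width 0.053074230100547126
finger tip scene (183.75, 167.5)
rim scene (188.75, 205.0)
rim scene@.085 [0.42344823 0.37187429 0.085     ] base [0.42094091 0.37522316 0.        ]
[[231. 242.]
 [142. 242.]
 [319. 242.]
 [231. 255.]] [[603. 191.]
 [612. 201.]
 [595. 181.]
 [601. 177.]]
```

The fingertips look about 20–30 mm higher than expected for the commanded pose in both the scene and wrist views, so they probably closed on the rim. I'll grasp lower, at a height that is safe either way.

Run:
```python
from h import *
go([.422,.379,.037],155.5)
```

```text
at [0.4222 0.3769 0.1872] [-1.7979e+02 -7.0000e-02  1.5549e+02] F [ 0.2 -0.3 -0.4] w 0.0548 t 3.55
dp [0.0044, 0.012, 0.7511] rot [-0.0025, -0.0008, -0.0002]
```

Request:
step_arm(delta_pos=[[0, 0.01, 0], [0, 0.01, 0], [0, 0.01, 0], [0, 0.01, 0.1], [0, 0.01, 0.4], [0, 0.01, 0.65], [0, 0.01, 0.75], [0, 0.01, 0.75], [0, 0.01, 0.75]], rot=[[0, 0, 0], [0, 0, 0], [0, 0, 0], [0, 0, 0], [0, 0, 0], [0, 0, 0], [0, 0, 0], [0, 0, 0], [0, 0, 0]], gripper=[1, 1, 1, 1, 1, 1, 1, 1, 1])

```text
time_s: 4.68
tool_pos: [0.4248, 0.3805, 0.0406]
tool_rot: [179.9, 0.0, 155.5]
force: [0.2, -0.2, 0.1]
grip_width: 0.0873
grasp_force: 0.0
```

Request:
step_arm(delta_pos=[[0, 0, 0], [0, 0, 0], [0, 0, 0], [0, 0, 0], [0, 0, 0]], rot=[[0, 0, 0], [0, 0, 0], [0, 0, 0], [0, 0, 0], [0, 0, 0]], gripper=[0.1, 0.1, 0.1, 0.1, 0.1], squeeze=15)

```text
time_s: 5.3
tool_pos: [0.424, 0.3795, 0.0394]
tool_rot: [-180.0, 0.0, 155.5]
force: [-0.6, -0.4, 1.2]
grip_width: 0.0519
grasp_force: 15.0
```

Grip is good now: 51.9 mm at 15 N. Lift, then travel toward the pan.

Request:
step_arm(delta_pos=[[0, 0, -0.3], [0, 0, -0.6], [0, 0, -0.65], [0, 0, -0.65]], rot=[[0, 0, 0], [0, 0, 0], [0, 0, 0], [0, 0, 0]], gripper=[0.1, 0.1, 0.1, 0.1])

```text
time_s: 5.8
tool_pos: [0.4239, 0.3797, 0.1691]
tool_rot: [180.0, 0.0, 155.5]
force: [-1.5, 0.3, -3.1]
grip_width: 0.0518
grasp_force: 15.0
```

Run:
```python
from h import *
import pickle
print(env.get_obs()['grasp_force']);go([.450,.200,.172],155.5);go([.457,.126,.172],155.5)
s=cam('scene'); o=env.get_obs(); pickle.dump((s,o),open('lift.pkl','wb'))
```

```text
14.994500409811735
at [0.4239 0.3797 0.1691] [179.98   0.   155.49] F [-1.5  0.3 -3.1] w 0.0518 t 5.8
dp [-0.4916, -0.7633, -0.0145] rot [0.0002, 0.0, -0.0001]
at [0.4239 0.3797 0.1691] [179.98   0.   155.49] F [-1.5  0.3 -3.1] w 0.0518 t 5.8
dp [-0.6769, -1.0855, -0.0146] rot [0.0002, 0.0, -0.0001]
```

Request:
step_arm(delta_pos=[[-0.15, -0.25, 0], [-0.31, -0.5, 0], [-0.47, -0.75, 0], [-0.6, -0.96, 0], [-0.62, -1.0, 0], [-0.62, -1.0, 0], [-0.62, -1.0, 0]], rot=[[0, 0, 0], [0, 0, 0], [0, 0, 0], [0, 0, 0], [0, 0, 0], [0, 0, 0], [0, 0, 0]], gripper=[0.1, 0.1, 0.1, 0.1, 0.1, 0.1, 0.1])

```text
time_s: 6.72
tool_pos: [0.453, 0.1479, 0.1683]
tool_rot: [-179.9, -0.1, 155.6]
force: [-0.4, 0.9, -1.6]
grip_width: 0.0519
grasp_force: 15.0
```

Run:
```python
from h import *
import pickle
c=cam('wrist'); s=cam('scene'); t=cam('top'); o=env.get_obs(); pickle.dump((c,s,t,o),open('p1.pkl','wb'))
im=np.zeros((600,800,3),np.uint8)
im[:375,:500]=cv2.resize(c['img'][:,:,::-1],(500,375)); im[:375,500:]=cv2.resize(s['img'][130:255,200:300,::-1],(300,375),interpolation=cv2.INTER_CUBIC)
im[375:,:400]=cv2.resize(t['img'][180:292,190:390,::-1],(400,225),interpolation=cv2.INTER_CUBIC)
cv2.imwrite('pics/p1.png',im)
go([.457,.126,.172],155.5)
print('scene tips pred',(proj(s,[o['tool_pos']+np.array([0,0,-.011]),o['tool_pos']-[0,0,.0394],[.457,.126,.09],[.4556,.1264,.09]])-[200,130])*3+[500,0])
print('wrist pan pred',proj(c,[[.457,.126,.09]])*.78125)
```

```text
at [0.4535 0.1476 0.1689] [-1.7997e+02 -2.0000e-02  1.5563e+02] F [-0.1  0.5 -2.3] w 0.0518 t 6.875
dp [-0.0607, -0.0912, -0.0155] rot [-0.0003, -0.0002, 0.0015]
scene tips pred [[634.04447343 199.6598138 ]
 [636.67699828 227.71461938]
 [658.9718989  270.18913972]
 [657.61789443 270.58707541]]
wrist pan pred [[226.95306012 201.76547773]]
```

View pics/p1.png

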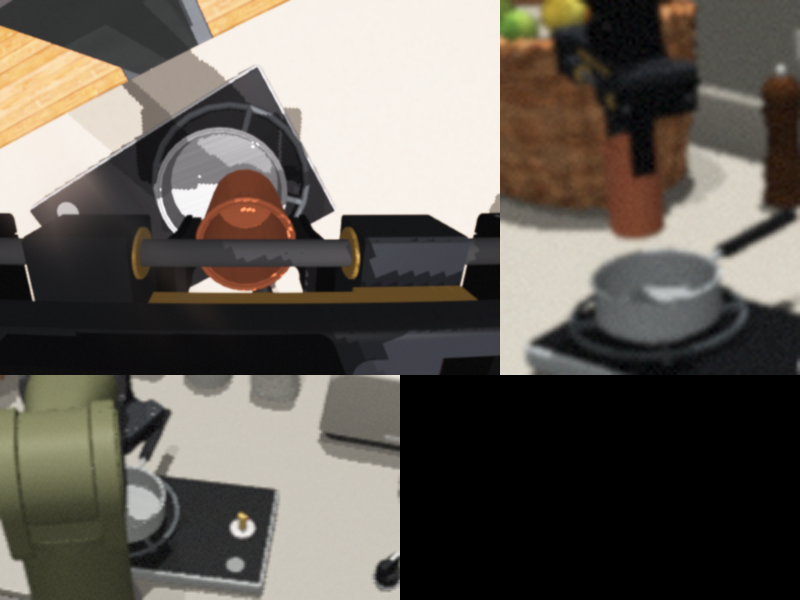

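The scene view shows the fingertips about 50 mm above the insert's bottom, so they sit roughly 11 mm behind the reported TCP. The wrist view shows the pan rim centred at about (221,193) in the reduced image.

Run:
```python
from h import *
import pickle
c,s,t,o=pickle.load(open('p1.pkl','rb')); k=.78125
print(pz(c,(221/k,193/k),.09),np.linalg.norm(pz(c,(154/k,190/k),.09)-pz(c,(288/k,190/k),.09)))
print('scene',pz(s,(200+(655-500)/3,130+267/3),.09), pz(s,(200+(636-500)/3,130+227/3),o['tool_pos'][2]-.0394))
print('scene floor-of-pan bottom', pz(s,(200+(658-500)/3,130+318/3),.048))
# rim of insert in wrist
print('ins rim',pz(c,(245/k,243/k),o['tool_pos'][2]-.0394+.085),o['tool_pos'])
go([.457,.126,.172],155.5)
```

```text
[0.44687544 0.12456537 0.09      ] 0.12641175142266084
scene [0.46001881 0.13437889 0.09      ] [0.45432566 0.14941821 0.12950547]
scene floor-of-pan bottom [0.44227225 0.11727564 0.048     ]
ins rim [0.45014049 0.14833787 0.21450547] [0.45347576 0.14762719 0.16890547]
at [0.4535 0.1476 0.1689] [-1.7997e+02 -2.0000e-02  1.5563e+02] F [-0.1  0.5 -2.3] w 0.0518 t 6.875
dp [-0.0607, -0.0912, -0.0155] rot [-0.0003, -0.0002, 0.0015]
```

Request:
step_arm(delta_pos=[[-0.056, -0.093, 0], [-0.056, -0.093, 0.1], [-0.056, -0.093, 0.25], [-0.056, -0.093, 0.35], [-0.056, -0.093, 0.375], [-0.056, -0.093, 0.38], [-0.056, -0.093, 0.385]], rot=[[0, 0, 0], [0, 0, 0], [0, 0, 0], [0, 0, 0], [0, 0, 0], [0, 0, 0], [0, 0, 0]], gripper=[0.1, 0.1, 0.1, 0.1, 0.1, 0.1, 0.1])

```text
time_s: 7.75
tool_pos: [0.4571, 0.1252, 0.0932]
tool_rot: [179.9, 0.1, 155.5]
force: [-0.5, 0.2, -1.1]
grip_width: 0.0516
grasp_force: 15.0
```

Request:
step_arm(delta_pos=[[0, 0, 0.005], [0, 0, 0.01], [0, 0, 0.01]], rot=[[0, 0, 0], [0, 0, 0], [0, 0, 0]], gripper=[0.1, 0.1, 0.1])

```text
time_s: 8.12
tool_pos: [0.4573, 0.125, 0.0922]
tool_rot: [179.9, 0.1, 155.5]
force: [-0.7, -0.5, 7.1]
grip_width: 0.0518
grasp_force: 15.0
```

Contact at +7 N: the insert is on the pan floor. Release part-way, then rise.

Request:
step_arm(delta_pos=[[0, 0, -0.005], [0, 0, -0.005], [0, 0, -0.005], [0, 0, -0.1], [0, 0, -0.4], [0, 0, -0.65], [0, 0, -0.65], [0, 0, -0.65]], rot=[[0, 0, 0], [0, 0, 0], [0, 0, 0], [0, 0, 0], [0, 0, 0], [0, 0, 0], [0, 0, 0], [0, 0, 0]], gripper=[0.5, 0.5, 0.5, 0.5, 0.5, 0.5, 0.5, 0.5])

```text
time_s: 9.12
tool_pos: [0.4559, 0.1247, 0.2196]
tool_rot: [-180.0, -0.0, 155.5]
force: [0.5, 1.1, -0.1]
grip_width: 0.0656
grasp_force: 0.0
```

Run:
```python
from h import *
import pickle
c=cam('wrist'); s=cam('scene'); o=env.get_obs(); pickle.dump((c,s,o),open('p2.pkl','wb'))
go([.457,-.05,.222],155.5); print(o['qpos'].round(1))
im=np.zeros((600,800,3),np.uint8)
im[:375,:500]=cv2.resize(c['img'][:,:,::-1],(500,375)); im[:375,500:]=cv2.resize(s['img'][130:255,200:300,::-1],(300,375),interpolation=cv2.INTER_CUBIC)
im[380:,:480]=cv2.resize(s['img'][225:280,280:400,::-1],(480,220),interpolation=cv2.INTER_CUBIC)
cv2.imwrite('pics/p2.png',im)
```

```text
at [0.4554 0.1245 0.2186] [-1.7988e+02 -1.1000e-01  1.5549e+02] F [-0.  -0.9 -1.1] w 0.0652 t 9.225
dp [-0.3693, -0.7903, -0.0159] rot [-0.0014, -0.0013, -0.0001]
[-34.9  -4.4  15.6 105.8   1.2  78.6  45.9]
```

View pics/p2.png

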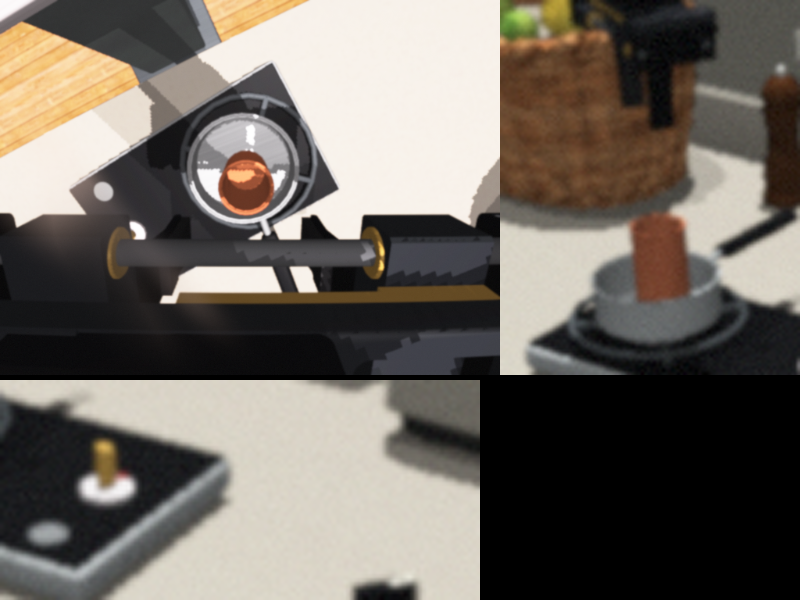

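The insert stands upright in the pan and the pan is still on its burner. One picture view is left, so I'll capture wrist views of both shaft and knob and view them together.

Request:
step_arm(delta_pos=[[-0.2, -0.23, 0], [-0.4, -0.46, 0], [-0.6, -0.69, 0], [-0.7, -0.81, 0.1], [-0.7, -0.81, 0.24], [-0.7, -0.81, 0.24], [-0.7, -0.81, 0.24], [-0.7, -0.81, 0.24]], rot=[[0, 0, 0], [0, 0, 0], [0, 0, 0], [0, 0, 0], [0, 0, 0], [0, 0, 0], [0, 0, 0], [0, 0, 0]], gripper=[0.5, 0.5, 0.5, 0.5, 0.5, 0.5, 0.5, 0.5])

```text
time_s: 10.22
tool_pos: [0.5172, -0.0802, 0.1733]
tool_rot: [180.0, 0.1, 155.6]
force: [0.0, 0.4, -0.6]
grip_width: 0.0652
grasp_force: 0.0
```

Run:
```python
from h import *
import pickle
c=cam('wrist'); o=env.get_obs(); pickle.dump((c,o),open('sh.pkl','wb'))
print(proj(c,[[.471,-.058,.071],[.469,-.058,.041]]).round(1))
# red dot & brass by colour
h=cv2.cvtColor(c['img'],cv2.COLOR_RGB2HSV)
for nm,m in (('red',((h[...,0]<8)|(h[...,0]>172))&(h[...,1]>120)&(h[...,2]>60)),('brass',(h[...,0]>14)&(h[...,0]<30)&(h[...,1]>110)&(h[...,2]>60))):
    n,l,s,ce=cv2.connectedComponentsWithStats(m.astype(np.uint8))
    for i in range(1,n):
        if s[i,4]>8: print(nm,s[i],ce[i].round(1))
go([.51,-.31,.17],155.5); print(o['qpos'].round(1))
```

```text
[[316.4 168.5]
 [315.2 164. ]]
red [595   4   6   5  11] [597.6   6. ]
red [613   4   7   5  12] [616.5   5.9]
red [600   6  14   7  30] [605.8   9.1]
red [624   7  16  14  55] [632.5  12.8]
red [579   9   6   7  10] [581.6  12.3]
red [614   9   7   4  12] [616.7  10.4]
red [586  15   6   4   9] [588.4  16.6]
red [616  14   6   5  15] [618.3  15.7]
red [512  16   7   5   9] [514.4  17.6]
red [609  16   3   6   9] [609.9  18.4]
red [619  17   4   6  11] [620.5  19.6]
red [591  18  11  10  31] [594.7  22. ]
red [609  21  10   6  18] [614.1  23.4]
red [547  22  11   5  19] [551.8  23.5]
red [579  25   7   4  12] [582.4  27. ]
red [550  26  10   8  24] [553.8  29.2]
red [533  29  15  11  47] [540.6  33.7]
red [571  28   9   7  20] [575.3  31.3]
red [516  33   8   6  13] [519.2  35.4]
red [524  35  15  10  46] [531.   39.2]
red [513  37   6   7  12] [516.1  39.2]
red [550  36  11   6  17] [555.2  38.7]
red [540  39   7  10  23] [543.6  43. ]
red [526  43  13   7  27] [532.7  46.4]
red [512  46   8   7  18] [515.2  48.8]
red [496  49   6  12  20] [497.8  54.1]
red [517  52   9   4  15] [52
[... 620 characters left out ...]
ss [155   7  23  13  50] [167.   12.5]
brass [74  9  6  5 15] [76.7 11.1]
brass [63 16  5  5 15] [65.  17.8]
brass [58 22  4  5 16] [59.3 24.2]
brass [22 43  6  4 14] [24.5 44.8]
brass [ 74  46  21  18 130] [81.7 53.4]
brass [12 49  5  6 24] [14.  51.3]
brass [ 1 52  8  7 21] [ 4.6 54.6]
brass [10 87 14  8 45] [15.7 90.1]
brass [314 160  16  14 173] [321.  166.5]
brass [ 462  290   31   67 1057] [480.3 323.6]
brass [137 303  26  54 576] [145.6 337.3]
brass [ 227  364  413   25 6295] [451.9 378.6]
at [ 0.5171 -0.0803  0.1732] [1.7995e+02 8.0000e-02 1.5555e+02] F [0.8 0.2 0.5] w 0.0655 t 10.275
dp [-0.443, -1.0605, 0.0159] rot [0.0006, 0.001, 0.0006]
[-22.8   3.4  30.  104.   -1.8  73.   73.2]
```

Request:
step_arm(delta_pos=[[-0.12, -0.28, 0], [-0.24, -0.56, 0], [-0.36, -0.84, 0], [-0.43, -1.0, 0], [-0.43, -1.0, 0], [-0.43, -1.0, 0], [-0.43, -1.0, 0]], rot=[[0, 0, 0], [0, 0, 0], [0, 0, 0], [0, 0, 0], [0, 0, 0], [0, 0, 0], [0, 0, 0]], gripper=[0.0, 0.0, 0.0, 0.0, 0.0, 0.0, 0.0])

```text
time_s: 11.15
tool_pos: [0.5126, -0.2963, 0.1724]
tool_rot: [179.9, 0.0, 155.7]
force: [0.3, -0.1, 0.2]
grip_width: 0.0436
grasp_force: 0.0
```

Run:
```python
from h import *
import pickle
k=cam('wrist'); o=env.get_obs(); pickle.dump((k,o),open('kn.pkl','wb'))
c,_=pickle.load(open('sh.pkl','rb'))
u=proj(k,[[.462,-.288,.03]])[0]; print(u, o['tool_pos'],o['qpos'].round(1))
x0,y0=(u-[45,45]).astype(int); print('knob crop origin',x0,y0)
im=np.zeros((600,800,3),np.uint8)
im[:400,:400]=cv2.resize(c['img'][140:200,290:350,::-1],(400,400),interpolation=cv2.INTER_CUBIC)
im[:400,400:]=cv2.resize(k['img'][y0:y0+90,x0:x0+90,::-1],(400,400),interpolation=cv2.INTER_CUBIC)
im[400:,:266]=cv2.resize(k['img'][:,:,::-1],(266,200))
cv2.imwrite('pics/k.png',im)
cs=pickle.load(open('c0.pkl','rb'))
print('salt',pz(cs['scene'],(480,299),0),pz(cs['top'],(459,267),0),'timer',pz(cs['scene'],(418,268),0))
```

```text
[299.42556492 167.67707468] [ 0.51253361 -0.29647618  0.17236842] [ -6.4  14.   40.   95.   -9.4  74.4 100.9]
knob crop origin 254 122
salt [ 0.58633292 -0.50567929  0.        ] [ 0.57728561 -0.50411584  0.        ] timer [ 0.63150454 -0.31074887  0.        ]
```

View pics/k.png

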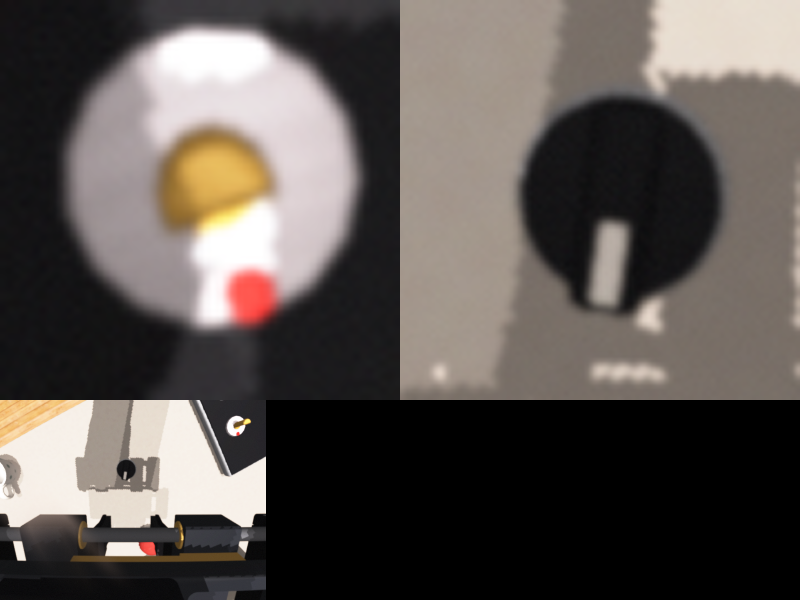

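Shaft crop: bezel centre (211,177), red dot (251,297), D centre about (215,184), flat edge from (175,232) to (272,195). Knob crop: body centre (221,193) local, pointer from (212,222) to (204,306).

Run:
```python
from h import *
import pickle
c,oc=pickle.load(open('sh.pkl','rb')); k,ok=pickle.load(open('kn.pkl','rb'))
S=lambda u,v,z: pz(c,(290+u/6.667,140+v/6.667),z)
Kp=lambda u,v,z: pz(k,(254+u/4.444,122+v/4.444),z)
ang=lambda d: np.degrees(np.arctan2(d[1],d[0]))
bz=S(211,177,.041); rd=S(251,297,.041); tip=S(215,184,.071); a=S(175,232,.071); b=S(272,195,.071)
print('bezel',bz,'d',np.linalg.norm(S(65,177,.041)-S(358,177,.041)),'dot',rd,'yaw dot',ang(rd-bz),np.linalg.norm(rd-bz)); print('tip',tip,'dia',np.linalg.norm(S(160,184,.071)-S(274,184,.071)),'flat yaw',ang(b-a)-90,ang(b-a)+90, 'chord',np.linalg.norm(b-a))
bd=Kp(221,193,.0245); m=Kp(204,306,.048); i=Kp(212,222,.048); d=m-i
print('body',bd,'dia',np.linalg.norm(Kp(121,193,.0245)-Kp(321,193,.0245)),'mark',m,'yaw',ang(d),'yaw2',ang(m-bd),np.linalg.norm((m-bd)[:2]),'ctr from mark',m-.02*d/np.linalg.norm(d))
go([*bd[:2],.05],155.5)
```

```text
bezel [ 0.47316456 -0.05394982  0.041     ] d 0.03690209871274752 dot [ 0.48900878 -0.05546806  0.041     ] yaw dot -5.4735529423475775 0.015916792426302367
tip [ 0.47222317 -0.05367051  0.071     ] dia 0.01302233835318045 flat yaw -3.689375213649143 176.31062478635084 chord 0.011853295847126263
body [ 0.46200644 -0.28405608  0.0245    ] dia 0.03960783407526113 mark [ 0.47870221 -0.29454945  0.048     ] yaw -30.253870702772442 yaw2 -32.14954733800221 0.019719527650223733 ctr from mark [ 0.46142618 -0.2844728   0.048     ]
at [ 0.5125 -0.2965  0.1724] [1.7994e+02 1.0000e-02 1.5566e+02] F [0.4 0.2 0.2] w 0.0435 t 11.2
dp [0.2558, -0.0482, 0.6118] rot [0.0007, 0.0001, 0.0018]
```

Run:
```python
from h import *
go([.4617,-.2843,.06],149)
```

```text
at [ 0.5125 -0.2965  0.1724] [1.7994e+02 1.0000e-02 1.5566e+02] F [0.4 0.2 0.2] w 0.0435 t 11.2
dp [0.2567, -0.0499, 0.5618] rot [0.0007, 0.0, 0.0775]
```

Request:
step_arm(delta_pos=[[0.2, -0.05, 0.0], [0.257, -0.05, 0.1], [0.257, -0.05, 0.35], [0.257, -0.05, 0.5], [0.257, -0.05, 0.56], [0.257, -0.05, 0.56], [0.257, -0.05, 0.56]], rot=[[0, 0, 0.077], [0, 0, 0.077], [0, 0, 0.077], [0, 0, 0.077], [0, 0, 0.077], [0, 0, 0.077], [0, 0, 0.077]], gripper=[-0.3, -0.3, -0.3, -0.3, -0.3, -0.3, -0.3])

```text
time_s: 12.08
tool_pos: [0.462, -0.2866, 0.0616]
tool_rot: [180.0, 0.1, 148.9]
force: [0.1, -0.1, 0.4]
grip_width: 0.0303
grasp_force: 0.0
```

Request:
step_arm(delta_pos=[[0, 0, 0.05], [0, 0, 0.09], [0, 0, 0.1], [0, 0, 0.1]], rot=[[0, 0, 0], [0, 0, 0], [0, 0, 0], [0, 0, 0]], gripper=[-0.3, -0.3, -0.3, -0.3])

```text
time_s: 12.58
tool_pos: [0.4607, -0.2861, 0.04]
tool_rot: [-180.0, -0.0, 148.9]
force: [-0.5, 0.2, -0.7]
grip_width: 0.0308
grasp_force: 0.0
```

Request:
step_arm(delta_pos=[[0, 0.008, 0.02], [0, 0.008, 0.03], [0, 0.008, 0.03]], rot=[[0, 0, 0], [0, 0, 0], [0, 0, 0]], gripper=[-0.3, -0.3, -0.3])

```text
time_s: 12.95
tool_pos: [0.4616, -0.2847, 0.0341]
tool_rot: [-180.0, -0.0, 148.9]
force: [0.8, 0.1, 0.4]
grip_width: 0.031
grasp_force: 0.0
```

Request:
step_arm(delta_pos=[[0, 0, 0.01], [0, 0, 0.025], [0, 0, 0.025]], rot=[[0, 0, 0], [0, 0, 0], [0, 0, 0]], gripper=[-0.3, -0.3, -0.3])

```text
time_s: 13.32
tool_pos: [0.4614, -0.2847, 0.0289]
tool_rot: [-180.0, -0.0, 148.9]
force: [0.3, -0.4, 0.1]
grip_width: 0.0303
grasp_force: 0.0
```

Request:
step_arm(delta_pos=[[0, 0, 0.01], [0, 0, 0.02], [0, 0, 0.02]], rot=[[0, 0, 0], [0, 0, 0], [0, 0, 0]], gripper=[-0.3, -0.3, -0.3])

```text
time_s: 13.7
tool_pos: [0.4615, -0.2847, 0.0251]
tool_rot: [-180.0, -0.0, 148.9]
force: [0.2, 0.3, 0.2]
grip_width: 0.0303
grasp_force: 0.0
```

Request:
step_arm(delta_pos=[[0, 0, 0.01], [0, 0, 0.02], [0, 0, 0.02]], rot=[[0, 0, 0], [0, 0, 0], [0, 0, 0]], gripper=[-0.3, -0.3, -0.3])

```text
time_s: 14.08
tool_pos: [0.4615, -0.2847, 0.0211]
tool_rot: [180.0, -0.0, 148.9]
force: [-0.6, 0.4, -0.3]
grip_width: 0.0305
grasp_force: 0.0
```

Request:
step_arm(delta_pos=[[0, 0, 0.01], [0, 0, 0.015], [0, 0, 0.015]], rot=[[0, 0, 0], [0, 0, 0], [0, 0, 0]], gripper=[-0.3, -0.3, -0.3])

```text
time_s: 14.45
tool_pos: [0.4616, -0.2847, 0.0181]
tool_rot: [180.0, -0.0, 148.9]
force: [-0.4, 0.2, 0.0]
grip_width: 0.0304
grasp_force: 0.0
```

Request:
step_arm(delta_pos=[[0, 0, 0.01], [0, 0, 0.015], [0, 0, 0.015]], rot=[[0, 0, 0], [0, 0, 0], [0, 0, 0]], gripper=[-0.3, -0.3, -0.3])

```text
time_s: 14.82
tool_pos: [0.4616, -0.2848, 0.0152]
tool_rot: [180.0, -0.0, 148.9]
force: [0.0, -0.1, 0.5]
grip_width: 0.0302
grasp_force: 0.0
```

Request:
step_arm(delta_pos=[[0, 0, 0.01], [0, 0, 0.012], [0, 0, 0.012]], rot=[[0, 0, 0], [0, 0, 0], [0, 0, 0]], gripper=[-0.3, -0.3, -0.3])

```text
time_s: 15.2
tool_pos: [0.4617, -0.2847, 0.0128]
tool_rot: [180.0, -0.0, 148.9]
force: [0.2, -0.5, -0.8]
grip_width: 0.0302
grasp_force: 0.0
```

Request:
step_arm(delta_pos=[[0, 0, 0.01], [0, 0, 0.012], [0, 0, 0.012]], rot=[[0, 0, 0], [0, 0, 0], [0, 0, 0]], gripper=[-0.3, -0.3, -0.3])

```text
time_s: 15.58
tool_pos: [0.4616, -0.2848, 0.0104]
tool_rot: [180.0, -0.0, 148.9]
force: [-0.3, -0.5, 0.1]
grip_width: 0.0308
grasp_force: 0.0
```

Request:
step_arm(delta_pos=[[0, 0, 0.01], [0, 0, 0.015], [0, 0, 0.015]], rot=[[0, 0, 0], [0, 0, 0], [0, 0, 0]], gripper=[-0.3, -0.3, -0.3])

```text
time_s: 15.95
tool_pos: [0.4616, -0.2847, 0.0073]
tool_rot: [180.0, -0.0, 148.9]
force: [0.4, -0.4, -0.2]
grip_width: 0.0305
grasp_force: 0.0
```

Request:
step_arm(delta_pos=[[0, 0, 0.01], [0, 0, 0.012], [0, 0, 0.012]], rot=[[0, 0, 0], [0, 0, 0], [0, 0, 0]], gripper=[-0.3, -0.3, -0.3])

```text
time_s: 16.32
tool_pos: [0.4617, -0.2847, 0.005]
tool_rot: [180.0, -0.0, 148.9]
force: [-0.5, 0.1, 0.1]
grip_width: 0.0304
grasp_force: 0.0
```

Request:
step_arm(delta_pos=[[0, 0, 0.01], [0, 0, 0.012], [0, 0, 0.012]], rot=[[0, 0, 0], [0, 0, 0], [0, 0, 0]], gripper=[-0.3, -0.3, -0.3])

```text
time_s: 16.7
tool_pos: [0.4616, -0.2848, 0.0026]
tool_rot: [180.0, -0.0, 148.9]
force: [0.2, 0.3, -0.3]
grip_width: 0.0302
grasp_force: 0.0
```

Request:
step_arm(delta_pos=[[0, 0, 0.01], [0, 0, 0.01], [0, 0, 0.01]], rot=[[0, 0, 0], [0, 0, 0], [0, 0, 0]], gripper=[-0.3, -0.3, -0.3])

```text
time_s: 17.08
tool_pos: [0.4617, -0.2847, 0.0006]
tool_rot: [180.0, -0.0, 148.9]
force: [0.1, -0.1, -0.6]
grip_width: 0.0305
grasp_force: 0.0
```

Request:
step_arm(delta_pos=[[0, 0, 0.01], [0, 0, 0.01], [0, 0, 0.01]], rot=[[0, 0, 0], [0, 0, 0], [0, 0, 0]], gripper=[-0.3, -0.3, -0.3])

```text
time_s: 17.45
tool_pos: [0.4619, -0.2849, -0.001]
tool_rot: [180.0, 0.0, 148.9]
force: [-1.6, 0.5, 4.9]
grip_width: 0.0303
grasp_force: 2.6
```

Request:
step_arm(delta_pos=[[0, 0, -0.012], [0, 0, -0.012], [0, 0, -0.012], [0, 0, -0.012], [0, 0, -0.012], [0, 0, -0.012]], rot=[[0, 0, 0], [0, 0, 0], [0, 0, 0], [0, 0, 0], [0, 0, 0], [0, 0, 0]], gripper=[-0.3, -0.8, -0.8, -0.8, -0.8, -0.8], squeeze=30)

```text
time_s: 18.2
tool_pos: [0.4616, -0.2847, 0.001]
tool_rot: [180.0, -0.0, 148.9]
force: [0.5, -0.3, 0.0]
grip_width: 0.0136
grasp_force: 30.1
```

Run:
```python
from h import *
go([.4722,-.0537,.06],175); print(env.get_obs()['grasp_force'])
```

```text
at [ 0.4616 -0.2847  0.001 ] [ 1.8000e+02 -1.0000e-02  1.4887e+02] F [ 0.5 -0.3  0. ] w 0.0136 t 18.2
dp [0.5518, 1.0162, -0.2951] rot [0.0, -0.0001, -0.304]
30.065771935041994
```

Request:
step_arm(delta_pos=[[0, 0, -0.25], [0, 0, -0.5], [0.05, 0.1, -0.6], [0.2, 0.35, -0.6], [0.33, 0.6, -0.6], [0.45, 0.85, -0.6], [0.55, 1.0, -0.6], [0.55, 1.0, -0.6], [0.55, 1.0, -0.6]], rot=[[0, 0, 0], [0, 0, 0], [0, 0, 0], [0, 0, -0.1], [0, 0, -0.2], [0, 0, -0.3], [0, 0, -0.304], [0, 0, -0.304], [0, 0, -0.304]], gripper=[-0.8, -0.8, -0.8, -0.8, -0.8, -0.8, -0.8, -0.8, -0.8])

```text
time_s: 19.32
tool_pos: [0.4709, -0.0577, 0.1211]
tool_rot: [-180.0, 0.0, 175.0]
force: [0.2, 0.7, -0.2]
grip_width: 0.0138
grasp_force: 30.1
```

Run:
```python
from h import *
go([.4727,-.0538,.08],175); o=env.get_obs(); print(o['grasp_force'],o['qpos'].round(1))
```

```text
at [ 0.4709 -0.0577  0.1211] [-1.7997e+02  1.0000e-02  1.7495e+02] F [ 0.2  0.7 -0.2] w 0.0138 t 19.325
dp [-0.0073, 0.0201, 0.2055] rot [-0.0003, 0.0002, -0.0005]
30.06525405915454 [-25.3  -0.8  29.1 113.8   0.5  66.9  88.5]
```

Request:
step_arm(delta_pos=[[-0.007, 0.02, 0.05], [-0.007, 0.02, 0.15], [-0.007, 0.02, 0.22], [-0.007, 0.02, 0.225], [-0.007, 0.02, 0.225], [-0.007, 0.02, 0.225]], rot=[[0, 0, 0], [0, 0, 0], [0, 0, 0], [0, 0, 0], [0, 0, 0], [0, 0, 0]], gripper=[-0.8, -0.8, -0.8, -0.8, -0.8, -0.8])

```text
time_s: 20.08
tool_pos: [0.4733, -0.0529, 0.0767]
tool_rot: [180.0, 0.1, 175.0]
force: [0.1, -0.3, -0.1]
grip_width: 0.014
grasp_force: 30.1
```

Run:
```python
from h import *
go([.4727,-.0538,.072],175)
```

```text
at [ 0.4733 -0.0529  0.0767] [1.7998e+02 7.0000e-02 1.7499e+02] F [ 0.1 -0.3 -0.1] w 0.014 t 20.075
dp [0.0025, -0.0046, 0.0234] rot [0.0002, 0.0009, -0.0001]
```

Now go down 8 mm and watch the force.

Request:
step_arm(delta_pos=[[0.0025, -0.0045, 0.015], [0.0025, -0.0045, 0.03], [0.0025, -0.0045, 0.04], [0.0025, -0.0045, 0.04]], rot=[[0, 0, 0], [0, 0, 0], [0, 0, 0], [0, 0, 0]], gripper=[-0.8, -0.8, -0.8, -0.8])

```text
time_s: 20.58
tool_pos: [0.4719, -0.0537, 0.0678]
tool_rot: [-180.0, -0.0, 175.0]
force: [0.8, -0.4, -1.1]
grip_width: 0.0138
grasp_force: 30.1
```

Request:
step_arm(delta_pos=[[0, 0, 0.01], [0, 0, 0.02], [0, 0, 0.03], [0, 0, 0.03]], rot=[[0, 0, 0], [0, 0, 0], [0, 0, 0], [0, 0, 0]], gripper=[-0.8, -0.8, -0.8, -0.8])

```text
time_s: 21.08
tool_pos: [0.4719, -0.0537, 0.0619]
tool_rot: [-180.0, -0.0, 175.0]
force: [0.4, -0.3, -0.6]
grip_width: 0.0138
grasp_force: 30.1
```

Request:
step_arm(delta_pos=[[0, 0, 0.015], [0, 0, 0.03], [0, 0, 0.045], [0, 0, 0.045]], rot=[[0, 0, 0], [0, 0, 0], [0, 0, 0], [0, 0, 0]], gripper=[-0.8, -0.8, -0.8, -0.8])

```text
time_s: 21.58
tool_pos: [0.4718, -0.0537, 0.0527]
tool_rot: [-180.0, -0.0, 175.0]
force: [0.0, -0.1, -0.7]
grip_width: 0.0137
grasp_force: 30.1
```

Request:
step_arm(delta_pos=[[0, 0, 0.01], [0, 0, 0.02], [0, 0, 0.02]], rot=[[0, 0, 0], [0, 0, 0], [0, 0, 0]], gripper=[-0.8, -0.8, -0.8])

```text
time_s: 21.95
tool_pos: [0.4724, -0.0537, 0.0498]
tool_rot: [180.0, 0.0, 175.0]
force: [-1.2, 0.1, 6.0]
grip_width: 0.014
grasp_force: 30.0
```

Request:
step_arm(delta_pos=[[0, 0, 0.01], [0, 0, 0.02], [0, 0, 0.025], [0, 0, 0.025]], rot=[[0, 0, 0], [0, 0, 0], [0, 0, 0], [0, 0, 0]], gripper=[-0.8, -0.8, -0.8, -0.8])

```text
time_s: 22.45
tool_pos: [0.4725, -0.0537, 0.0452]
tool_rot: [180.0, 0.0, 175.0]
force: [-2.7, 0.1, 10.2]
grip_width: 0.0139
grasp_force: 30.0
```

Request:
step_arm(delta_pos=[[0, 0, 0.008], [0, 0, 0.01], [0, 0, 0.01], [0, 0, 0.01]], rot=[[0, 0, 0], [0, 0, 0], [0, 0, 0], [0, 0, 0]], gripper=[-0.8, -0.8, -0.8, -0.8])

```text
time_s: 22.95
tool_pos: [0.4725, -0.0537, 0.0436]
tool_rot: [180.0, 0.0, 175.0]
force: [-4.8, 0.4, 12.3]
grip_width: 0.014
grasp_force: 30.0
```

Run:
```python
from h import *
import pickle
s=cam('scene'); o=env.get_obs(); print(o['force'],o['tool_pos'],o['grasp_force'])
# insert check: copper blob in scene, compare with p2
for im in (pickle.load(open('p2.pkl','rb'))[1]['img'],s['img']):
    h=cv2.cvtColor(im,cv2.COLOR_RGB2HSV)[170:250,225:280]; m=((h[...,0]<12)&(h[...,1]>110)).astype(np.uint8)
    n,l,st,ce=cv2.connectedComponentsWithStats(m); i=1+st[1:,4].argmax(); print(st[i],ce[i])
# knob: dark pixels / white mark near the expected place
P=o['tool_pos']; d=np.array([np.cos(np.radians(-5)),np.sin(np.radians(-5)),0])
print('mark exp',proj(s,[[.4725,-.0537,.092]+0.02*d,[.4725,-.0537,.092]]))
```

```text
[-4.10792196  0.72501853 11.84316149] [ 0.47249762 -0.05373356  0.04357186] 30.002072320785373
[ 19  31  19  29 450] [27.79111111 45.18666667]
[ 19  31  19  28 441] [27.68253968 44.65986395]
mark exp [[310.12852911 231.16591921]
 [304.84582591 233.6333112 ]]
```

```bash
python3 -c "
from cell import env
print(env.sign_off())"
```

```text
the job is handed in; nothing more can be done
None
```

The job is handed in at about 23 s: the copper insert stands upright in the saucepan, released, and the knob is on the D-shaft, still held pressed about 7 of 8 mm against its spring at about 12 N. I checked the knob's fit by force and height only, because my picture views were used up. My first try at gripping the insert slipped on its rim, with no visible change.

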